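Tag the trial tray and show its brick cheese to the inspection camera

ROBOT

A 6-joint arm with a two-finger parallel gripper is mounted at the origin on the work surface. World frame = base frame: x ahead of the robot, y to its left, z up, the work surface at z = 0. Lengths are in mm, angles in rad, forces in N, time in s.
With the tool pointing down it reaches from about 275 to 825 mm from the base axis. Payload 4.9 kg.
Tool frame: the origin (TCP) lies midway between the tips of the shut fingers; the grasp point (between the pads) lies 19 mm behind it; x points along the fingers, z is the direction in which the jaws open and shut, and the axes are right-handed (so a half turn about x gives the same grasp; the last joint's range is limited). The gripper opens to 85 mm and grips with 20 to 120 N. Pads are 22 mm wide; open, the fingers measure 114 mm over their backs; the gripper's body (76 mm by 85 mm) begins 54 mm behind the grasp point. The pads swing forward as they close: fully open they stand 13 mm farther back than shut.
Start: joints at [-1.344, 0.326, -0.193, 1.052, 0, 1.437], TCP at [194.175, -514.601, 204.981] pointing down, gripper open.
Joint ranges: [-2.65, 2.65], [-0.97, 1.79], [-1.3, 1.35], [-1.93, 2.1], [-1.47, 1.37], [-3.14, 3.14]. Speed limits (rad/s): [2.57, 2.57, 3.14, 3.14, 3.14, 3.14].

INTERFACE

Orientations are given as a unit quaternion [x, y, z, w].
In Python, from rig import * gives the robot as it stands. The module is installed in compiled form; this text tells all that it offers.
- The arm moves only by the tool drive_tool, never from a script. Its arguments are lists of equal length, an entry for each row: "slide": the shift along the tool's x, y, z in units of 20 mm (1.0 is 20 mm), a list of three; "turn": the turn, a rotation vector about the tool's x, y, z in units of 45 degrees (1.0 is 45 degrees), a list of three; "claw": the opening, from -1 (shut) to 1 (fully open). In form: {"slide": [[dx, dy, dz], ...], "turn": [[ax, ay, az], ...], "claw": [claw, ...]}. A call has exactly 8 rows; each row shifts and turns the commanded pose from where the row before left it, along the tool's axes as they then stand; what a row does not reach is not made up. A row lasts 1/12 s, in which the tool goes at most 41.7 mm and 7.16 degrees, less where a joint would pass 70% of its speed; a pose out of reach is approached as far as the arm can. A call with a number of a shift or a turn outside -1 to 1 is refused whole. A call with a gripper value outside its range is refused whole. The fingers move at their own pace and stop on an object; "force" is the grip in N (left out, the last holds). Time passes only in rows, so rows that do not move let the fingers close, or fill a call up. It gives the time, the measured TCP pose, the force and the opening at its end, in the units of the state.
- observe(): the state, without advancing time (a new reading comes with each control period).
- snapshot(name): name is "side" or "top" or "wrist"; returns the picture (384x512x3 uint8, blue, green, red); there is no depth.
- camera_info(name): a dict with "fovy" (degrees; the focal length in pixels is half the picture's height over the tangent of half this angle, whatever the lens; pixels are square), "cx", "cy" (the principal point, pixels), "xyz" and "orientation" of the camera in the world. Camera axes: x right, y down, z forward; pixel columns grow to the right and rows downward; lengths in mm; the calibration is good to about 2 mm. The wrist camera is an equidistant fisheye: a pixel r from the principal point sees the ray r / f radians off the axis. A picture is of the moment at which its call begins: read the wrist's pose just before it. camera_info takes no time and is no camera call; for the wrist camera it gives the pose at the moment of the call.
- sign_off(): hands the job in, once; it reports no verdict.
Trained networks look in the newest picture that a camera, given by its name, has taken for a name from the list of things; names that differ only in an ending like _2 or _b are one class to them, and where a whole thing is asked for, a point or a joint stands for the part that bears it (a point fixed in the world has none). Each returns a list of dicts, best first, with "conf" (0 to 1); they miss things now and then, are a little off and sometimes report something else, mostly with a low value. They report only what shows in the picture. A call takes as long as a camera call.
- regions_of(thing, camera): "pixels" (384x512 bool, what is visible of it) and "rect" ([centre column, centre row, width, height] in pixels, round what is visible of it).
The state is a dict: "time": time; "q": joint angles; "joint_velocities": joint speeds; "effort": joint torques, N m; "ee_pos": TCP position; "ee_rot": TCP orientation; "contact_force": force on the tool from outside, world axes, zero at the start; "ft_torque": the same for the moment, N m; "opening": opening from 0.0 (shut) to 1.0 (fully open).
Only numpy, scipy, OpenCV 4.12 (cv2) and the standard library are available. Lean on these libraries where they do the work, as an engineer would, in place of code of your own. Each camera call takes 0.05 s, during which the arm holds its last target. There are 200 camera calls.

TASK

Mark the ripening tray as sampled by putting the black tag with its hole over the tray's tag post, so that it lies flat on the round seat, and let go of it. Then take the one square cheese off the tray, leaving the round ones on the tray where they are, and hold it up to the slanted inspection camera: underside squarely facing the lens, about 12 cm from the glass, centred, two of its edges level. Finish while still holding it there, still and in the air.

Things in the scene. Friction and masses are not known exactly. Their poses are not given: they have to be found in the camera images.
- tray: square wire ripening tray of bright steel, 280 x 280 mm, fixed to the table; origin on the table under its centre, x and y along its sides, z up. Cheeses lie on its wires, 30 mm above the table, in a 2 by 2 pattern about 120 mm apart (centres near x, y = +-60 mm); its rim wire (6 mm thick) is 43 mm high. Its tag post stands outside its -y side
- seat (a point): foot of the tag post: centre of the top of the round steel seat (64 mm across, 50 mm above the table, at x -60, y -190 mm in the tray's frame). From it rises an upright steel post 12 mm thick and 32 mm tall, slightly tapered in its top 4 mm. The seat stands on a 16 mm stem
- tag: black plastic tag, a flat plate 84 x 40 x 6 mm, about 40 g, loose, lying flat on the table; origin at the centre of its underside, x along its length, z up. A 22 mm round hole goes through it, 22 mm from the origin towards +x
- tag_hole (a point): centre of the tag's hole, at half its thickness (22 mm along the tag's x, 3 mm above its underside)
- brick_cheese: the square cheese, a firm pale block 56 x 56 mm and 36 mm tall with slightly ridged top, about 120 g, loose on the tray in any of the four places; origin at the centre of its underside, x and y along its sides, z up
- round1: round cheese of the same rind, 61 mm across, 32 mm tall, loose on the tray; origin at the centre of its underside
- round2: round cheese, 65 mm across, 34 mm tall, loose on the tray; origin at the centre of its underside
- round3: round cheese, 59 mm across, 31 mm tall, loose on the tray; origin at the centre of its underside
- lens: lens of the inspection camera: origin at the centre of its front glass (barrel 40 mm across), 100 mm above the table; z is the direction in which it looks, 30 degrees from straight up, slanting towards the robot's side; y is level. Behind it a grey housing 52 x 60 x 62 mm
- camera_stand: fixed steel stand of that camera with a 130 x 90 mm foot plate on the table; origin on the table straight under the lens, z up; the camera looks towards its -x and up

How it is judged (in metres and radians):
On the way, in this order (a step that is already met when the one before it is completed fails the run):
1. the tag lies flat on the seat with the post through its hole, let go (horizontal distance between tag_hole and seat below 0.008 m and height (world z) of tag_hole between 0.049 and 0.058 m and angle between the z axis of tag and the z axis of tray, either way round below 0.12 rad and contact force between the fingers and tag below 0.05 N and linear speed of tag below 0.02 m/s), for 0.2 s.
2. the square cheese is lifted clear of the tray (height (world z) of brick_cheese above 0.08 m and contact force between the fingers and brick_cheese above 0.5 N), for 0.1 s.
At the end, for the whole second after the job is handed in: Tag flat on the seat (0.12 rad), hole within 8 mm of the post axis, let go. Square cheese still, held only by the fingers: underside centre 100-140 mm from the lens along its axis, within 15 mm of it in lens x and y, facing it within 0.2 rad, two edges level within 0.2 rad (all of step 1 and x of brick_cheese in the frame of lens between -0.015 and 0.015 m and y of brick_cheese in the frame of lens between -0.015 and 0.015 m and z of brick_cheese in the frame of lens between 0.1 and 0.14 m and angle between the z axis of brick_cheese and the z axis of lens, either way round below 0.2 rad and angle between brick_cheese's own z axis and vertical below 1.2 rad and (angle between the x axis of brick_cheese and the y axis of lens, either way round below 0.2 rad or angle between the y axis of brick_cheese and the y axis of lens, either way round below 0.2 rad) and contact force between the fingers and brick_cheese above 0.5 N and contact force between brick_cheese and camera_stand below 0.05 N and contact force between brick_cheese and tray below 0.05 N and linear speed of brick_cheese below 0.02 m/s and angular speed of brick_cheese below 0.2 rad/s); the arm keeps its last pose, push and grip.
It fails at once if a round cheese on the tray is shifted by more than 25 mm (distance of any of round1, round2, round3 from where it was at the start of the episode above 0.025 m).
It also fails if it takes over 64 s, if anything falls off the work surface, if the arm or the gripper's body presses on something with over 40 N, if the wrist force passes 120 N, or if a joint passes its speed limit or range.

## Working session

There is one attempt and no reset: what is moved stays moved. The work goes in short steps, Python scripts to look and compute and a tool call to move; the robot and the scene stay as the last step left them, time stands still between calls to the robot, and variables do not carry over. Pictures are saved under pics/ and viewed, about 8 in all and at most 12, crops included, and the job is handed in when it is done.

Besides the shell and the picture viewer there is one more tool, called after "Request:" as name(argument=value, ...) on one line, values as JSON. drive_tool: Moves the arm, as the interface text tells. Its arguments: {"type":"object","properties":{"slide":{"type":"array"},"turn":{"type":"array"},"claw":{"type":"array"},"force":{"type":"number"}},"required":["slide","turn","claw"]}

```bash
mkdir -p pics; python3 - <<'E'
from rig import *
import cv2
s=observe();print(s['time'],s['ee_pos'],s['ee_rot'],s['opening'])
for n in('side','top','wrist'):
    print(n,camera_info(n)); 
    cv2.imwrite(f'pics/{n}0.png',snapshot(n))
a=[cv2.imread(f'pics/{n}0.png') for n in('top','side')]
cv2.imwrite('pics/a.png',cv2.vconcat([cv2.resize(x,(800,600)) for x in a])[:600]) 
cv2.imwrite('pics/b.png',cv2.resize(a[1],(800,600)))
for c in('top','side'):
  for t in('tray','tag','brick_cheese','lens','camera_stand','round1','seat'):
    try:
      for r in regions_of(t,c)[:4]: print(c,t,round(r['conf'],2),[round(float(v)) for v in r['rect']])
    except Exception as e: print(c,t,e)
E
```

```text
0.0 [ 194.03514513 -514.02042532  204.22947924] [ 0.40257813  0.58200683 -0.40180211  0.58116604] 1.0005296303038504
side {'fovy': 46.05378536228559, 'cx': 257.5526039449376, 'cy': 189.86447858557398, 'xyz': array([155.06093641, 618.63319294, 868.95258527]), 'orientation': array([-0.27046872,  0.88813573, -0.35224723,  0.11825177])}
top {'fovy': 43.57412453389699, 'cx': 254.19944732033997, 'cy': 184.6430392647783, 'xyz': array([ 365.74028416,   19.1602541 , 1098.26918996]), 'orientation': array([-0.6911154 ,  0.71456106, -0.07715338,  0.07621914])}
wrist {'fovy': 65.70646984690485, 'cx': 259.2256983529658, 'cy': 192.44995027978285, 'xyz': array([ 257.13195341, -490.6638991 ,  372.11286876]), 'orientation': array([ 0.81527769, -0.56357643, -0.07627529,  0.10902279])}
top tray 0.66 [210, 223, 170, 134]
top tag 0.95 [323, 244, 28, 39]
top tag 0.67 [377, 149, 62, 61]
top brick_cheese 0.73 [221, 246, 34, 27]
top lens 0.92 [384, 140, 35, 32]
top camera_stand 0.92 [378, 147, 62, 61]
top round1 0.97 [220, 192, 24, 31]
top round1 0.67 [164, 246, 33, 30]
top seat 0.93 [209, 223, 164, 131]
side tag 0.9 [330, 196, 32, 18]
side brick_cheese 0.97 [283, 245, 33, 34]
side lens 0.74 [290, 124, 25, 30]
side camera_stand 0.63 [285, 245, 33, 37]
side camera_stand 0.6 [290, 131, 48, 49]
side round1 0.88 [244, 221, 22, 26]
side round1 0.83 [209, 255, 29, 29]
side seat 0.68 [247, 269, 176, 159]
```

View pics/a.png

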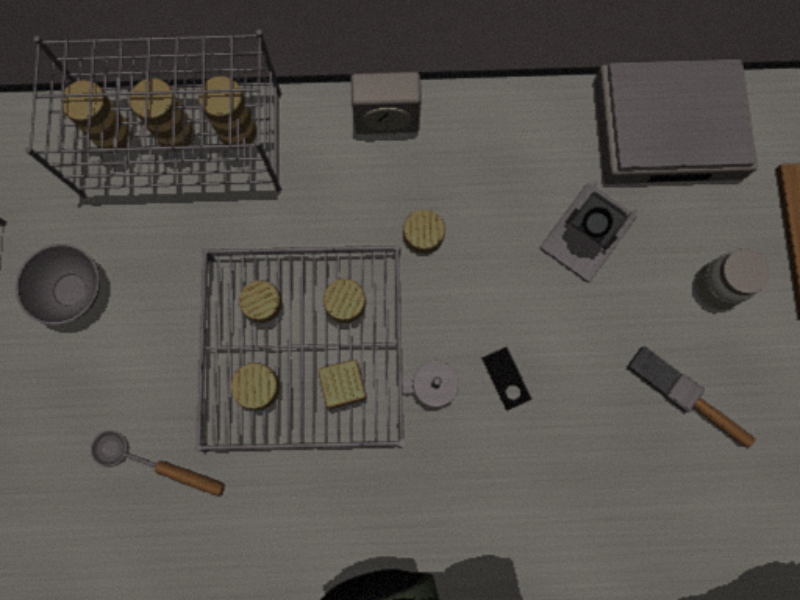

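View pics/b.png

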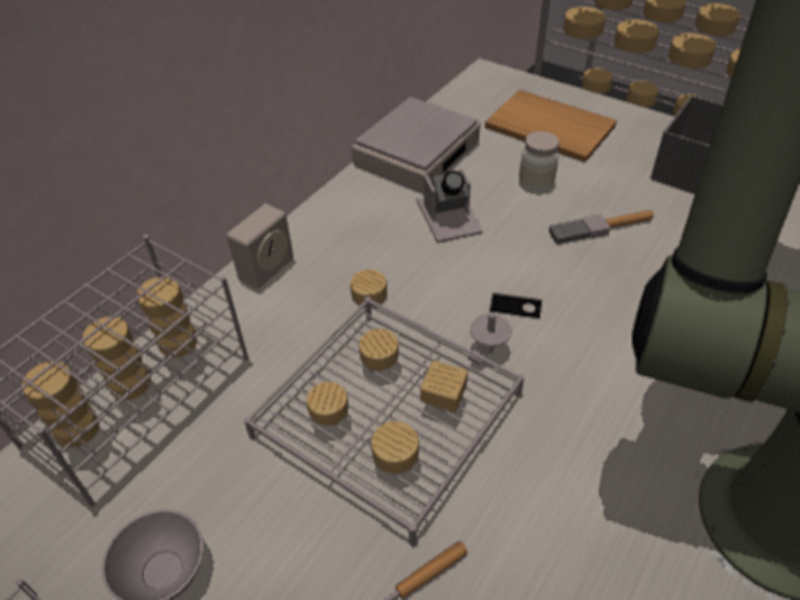

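The top view (800 px scale) shows the tray at about (303,348), with the square cheese at (342,384) and the seat and post at (435,383). The tag is at (507,378) with its hole at (513,392), and the lens is at (597,222) on its foot plate. The side view agrees. There is one decoy cheese off the tray.

```bash
cat > h.py <<'E'
from rig import *
import numpy as np, cv2
from scipy.spatial.transform import Rotation as R
def ray(ci,uv,fish=False):
    f=192/np.tan(np.radians(ci['fovy']/2)); d=np.array([uv[0]-ci['cx'],uv[1]-ci['cy']])/f
    if fish:
        t=np.hypot(*d); v=np.array([*(d/max(t,1e-9)*np.sin(t)),np.cos(t)])
    else: v=np.array([*d,1.])
    return np.array(ci['xyz']),R.from_quat(ci['orientation']).apply(v)
def onz(ci,uv,z,fish=False):
    o,v=ray(ci,uv,fish); return o+v*(z-o[2])/v[2]
def proj(ci,p,fish=False):
    f=192/np.tan(np.radians(ci['fovy']/2)); v=R.from_quat(ci['orientation']).inv().apply(np.array(p,float)-ci['xyz'])
    if fish:
        r=np.hypot(v[0],v[1]); k=np.arctan2(r,v[2])/max(r,1e-9)
    else: k=1/v[2]
    return np.array([ci['cx']+f*k*v[0],ci['cy']+f*k*v[1]])
E
python3 - <<'E'
from h import *
np.set_printoptions(precision=1,suppress=True)
T=camera_info('top');S=camera_info('side'); img=cv2.imread('pics/top0.png');k=.64
P=lambda l,z:[print('  ',onz(T,np.array(p)*k,z)) for p in l]
print('tray rim');P([(205,250),(398,248),(402,447),(200,448)],43)
print('tray feet?');print('seat');P([(435,384)],50);print('posttop');P([(436,381)],82)
print('tag');P([(483,357),(506,347),(531,402),(509,410),(513,392)],6)
print('foot');P([(592,184),(635,212),(588,280),(541,245)],5)
print('lens');P([(597,222)],100)
snapshot('top');snapshot('side')
def rect(m): 
    c,_=cv2.findContours(m.astype(np.uint8),0,2);return max(c,key=cv2.contourArea)
for t,z in(('tag',6),('brick_cheese',66),('lens',100)):
  r=regions_of(t,'top')[0];c=rect(r['pixels'])
  w=np.array([onz(T,p[0],z)[:2] for p in c],np.float32);print(t,r['conf'],cv2.minAreaRect(w))
  r=regions_of(t,'side')[0];c=rect(r['pixels'])
  w=np.array([onz(S,p[0],z)[:2] for p in c],np.float32);print('  side',r['conf'],cv2.minAreaRect(w))
# enlarged crop
c=cv2.resize(img[100:290,240:430],None,fx=4,fy=3.1,interpolation=cv2.INTER_CUBIC)
c=cv2.resize(img[100:290,190:430],(800,600),interpolation=cv2.INTER_CUBIC)
cv2.imwrite('pics/c.png',cv2.convertScaleAbs(c,alpha=1.6))
E
```

```text
tray rim
   [665.5 291.9  43. ]
   [659.1  10.7  43. ]
   [375.3  14.6  43. ]
   [383.2 292.5  43. ]
tray feet?
seat
   [459.4 -34.2  50. ]
posttop
   [460.6 -34.1  82. ]
tag
   [ 500.3 -108.2    6. ]
   [ 513.8 -142.7    6. ]
   [ 432.9 -173.6    6. ]
   [ 422.6 -141.2    6. ]
   [ 448.1 -148.6    6. ]
foot
   [ 761.5 -291.3    5. ]
   [ 714.3 -352.7    5. ]
   [ 610.5 -271.8    5. ]
   [ 667.  -205.7    5. ]
lens
   [ 671.3 -266.3  100. ]
tag 0.77 ((468.7229309082031, -139.6070556640625), (80.99740600585938, 39.79610824584961), 23.055397033691406)
  side 0.58 ((466.0267333984375, -138.98367309570312), (84.00375366210938, 48.24620056152344), 19.92009162902832)Traceback (most recent call last):
  File "<stdin>", line 14, in <module>
IndexError: list index out of range
```

```bash
cat >> h.py <<'E'
def pose(down,zdir):
    "tool rotation with x along down, z along zdir"
    x=np.array(down,float);x/=np.linalg.norm(x);z=np.array(zdir,float);z-=x*(x@z);z/=np.linalg.norm(z)
    return R.from_matrix(np.array([x,np.cross(z,x),z]).T)
def delta(p,Rt):
    "slide (20mm) then turn (45deg) totals from present pose; slide in present axes"
    s=observe();R0=R.from_quat(s['ee_rot']);np.set_printoptions(precision=3,suppress=True)
    print('now',s['time'],s['ee_pos'],'q',s['q'],'open',s['opening'],'F',s['contact_force'])
    print('slide',R0.inv().apply(np.array(p)-s['ee_pos'])/20,'turn',(R0.inv()*Rt).as_rotvec()/(np.pi/4))
def down(deg): a=np.radians(deg); return pose([0,0,-1],[np.cos(a),np.sin(a),0])
E
python3 - <<'E'
from h import *
s=observe();R0=R.from_quat(s['ee_rot']);print(R0.as_matrix().round(3))
z=R0.apply([0,0,1]);print('psi',np.degrees(np.arctan2(z[1],z[0])))
a=np.radians(23)
g=np.array([467.5-0*1,-139.5])+26*np.array([np.cos(a),np.sin(a)])
print(g)
for psi in(113,-67): delta([*g,200],down(psi))
E
```

```text
[[-0.     0.936  0.353]
 [-0.     0.353 -0.936]
 [-1.    -0.    -0.   ]]
psi -69.32965566078653
[ 491.43312619 -129.34099066]
now 1.1 [ 194.159 -514.607  204.969] q [-1.344  0.326 -0.193  1.052 -0.     1.437] open 1.0006261246311228 F [-0.427  0.371 -0.027]
slide [  0.248  20.707 -12.777] turn [3.948 0.    0.   ]
now 1.1 [ 194.159 -514.607  204.969] q [-1.344  0.326 -0.193  1.052 -0.     1.437] open 1.0006261246311228 F [-0.427  0.371 -0.027]
slide [  0.248  20.707 -12.777] turn [-0.052 -0.     0.   ]
```

Request:
drive_tool(slide=[[0, 0.863, -0.532], [0, 0.863, -0.532], [0, 0.863, -0.532], [0, 0.863, -0.532], [0, 0.863, -0.532], [0, 0.863, -0.532], [0, 0.863, -0.532], [0, 0.863, -0.532]], turn=[[0, 0, 0], [0, 0, 0], [0, 0, 0], [0, 0, 0], [0, 0, 0], [0, 0, 0], [0, 0, 0], [0, 0, 0]], claw=[1, 1, 1, 1, 1, 1, 1, 1])

```text
time: 1.77
ee_pos: [293.8, -385.5, 205.1]
ee_rot: [0.402, 0.581, -0.402, 0.582]
contact_force: [-0.3, 0.1, -0.4]
opening: 1.001
```

Request:
drive_tool(slide=[[0, 0.863, -0.532], [0, 0.863, -0.532], [0, 0.863, -0.532], [0, 0.863, -0.532], [0, 0.863, -0.532], [0, 0.863, -0.532], [0, 0.863, -0.532], [0, 0.863, -0.532]], turn=[[0, 0, 0], [0, 0, 0], [0, 0, 0], [0, 0, 0], [0, 0, 0], [0, 0, 0], [0, 0, 0], [0, 0, 0]], claw=[1, 1, 1, 1, 1, 1, 1, 1])

```text
time: 2.43
ee_pos: [393.0, -257.0, 205.1]
ee_rot: [0.402, 0.581, -0.402, 0.582]
contact_force: [0.1, 0.4, -0.4]
opening: 1.002
```

Request:
drive_tool(slide=[[0, 0.863, -0.532], [0, 0.863, -0.532], [0, 0.863, -0.532], [0, 0.863, -0.532], [0, 0.863, -0.532], [0, 0.863, -0.532], [0, 0.863, -0.532], [0, 0.863, -0.532]], turn=[[0, 0, 0], [0, 0, 0], [0, 0, 0], [0, 0, 0], [0, 0, 0], [0, 0, 0], [0, 0, 0], [0, 0, 0]], claw=[1, 1, 1, 1, 1, 1, 1, 1])

```text
time: 3.1
ee_pos: [492.2, -128.6, 205.1]
ee_rot: [0.402, 0.582, -0.402, 0.582]
contact_force: [-0.0, -0.5, 0.3]
opening: 0.998
```

```bash
python3 - <<'E'
from h import *
W=camera_info('wrist');im=snapshot('wrist');cv2.imwrite('pics/w1.png',im)
c=cv2.resize(im,(800,600),interpolation=cv2.INTER_CUBIC);cv2.imwrite('pics/w1b.png',cv2.convertScaleAbs(c,alpha=1.5))
np.save('W1.npy',W,allow_pickle=True)
s=observe();print(s['ee_pos'],W['xyz'],R.from_quat(W['orientation']).as_matrix().round(2))
for t,z in(('tag',6),('brick_cheese',66),('lens',100),('seat',50),('camera_stand',5)):
  for r in regions_of(t,'wrist')[:2]:
    c=max(cv2.findContours(r['pixels'].astype(np.uint8),0,2)[0],key=cv2.contourArea)
    w=np.array([onz(W,p[0],z,True)[:2] for p in c],np.float32);print(t,round(r['conf'],2),[round(float(v)) for v in r['rect']],cv2.minAreaRect(w))
E
```

```text
[ 494.08936992 -126.15194437  205.1168573 ] [ 555.16930486 -104.93080502  372.89691969] [[ 0.35 -0.9  -0.25]
 [-0.94 -0.34 -0.09]
 [ 0.    0.26 -0.96]]
tag 0.69 [261, 185, 34, 66] ((470.5276794433594, -142.14495849609375), (85.66397094726562, 41.13788604736328), 20.627471923828125)
brick_cheese 0.84 [84, 137, 47, 48] ((467.4131164550781, 83.34123229980469), (55.85274887084961, 70.7441177368164), 13.158349990844727)
brick_cheese 0.53 [46, 28, 45, 44] ((583.6151123046875, 189.90646362304688), (77.64795684814453, 54.33924102783203), 87.05523681640625)
lens 0.72 [262, 185, 31, 62] ((491.16070556640625, -132.5518341064453), (62.26011657714844, 29.39295196533203), 21.594568252563477)
lens 0.7 [439, 72, 56, 60] ((670.6509399414062, -262.4696044921875), (59.35272216796875, 58.74627685546875), 49.42491149902344)
seat 0.91 [104, 113, 206, 220] ((485.9820251464844, 106.67930603027344), (261.2320861816406, 319.82275390625), 18.53949546813965)
camera_stand 0.64 [420, 78, 119, 92] ((693.7579345703125, -294.212646484375), (102.43795776367188, 169.30844116210938), 48.82598114013672)
```

View pics/w1b.png

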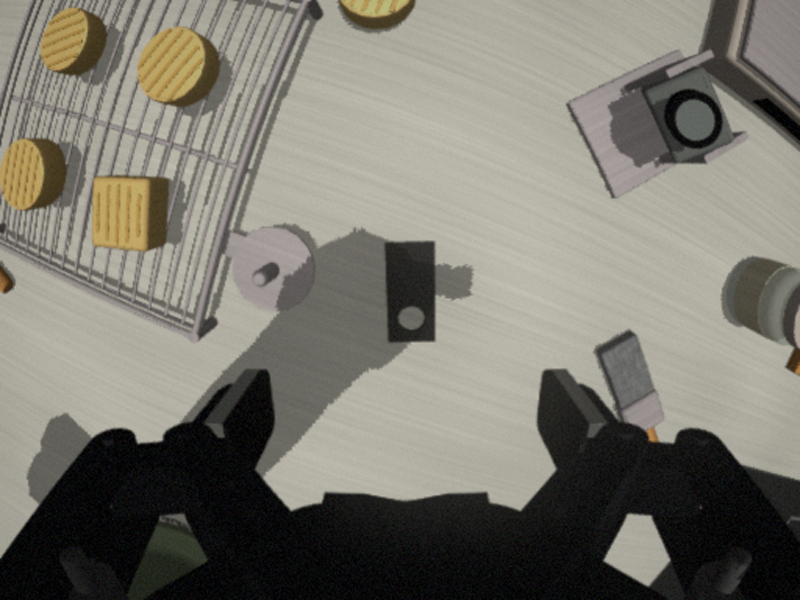

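The wrist view (800 px) shows these points:
- Tag corners at (386,242), (434,241), (435,342) and (387,342), with the hole at (411,318).
- Seat disc at (274,267), with the post top at (258,281).
- Cheese top centre at (122,213), its corners clear.
- Lens at (694,119), with foot corners at (568,103), (681,51) and (613,197).

```bash
python3 - <<'E'
from h import *
np.set_printoptions(precision=1,suppress=True)
W=np.load('W1.npy',allow_pickle=True).item()
def P(n,l,z):
    print(n);[print('  ',onz(W,np.array(p)*.64,z,True)[:2]) for p in l]
P('tag',[(386,242),(434,241),(435,342),(387,342),(411,318)],6)
P('hole low',[(411,318)],3)
P('seat',[(274,267)],50);P('post',[(258,281)],82)
P('rim corner',[(315,8),(205,328)],43)
P('brick',[(93,178),(151,177),(150,250),(95,248)],66)
P('lens',[(694,119)],100);P('foot',[(568,103),(681,51),(613,197)],5)
im=cv2.imread('pics/w1.png');m=(cv2.cvtColor(im,6)<38).astype(np.uint8);m[:145]=0;m[225:]=0;m[:,:240]=0;m[:,:]*=1;m[:,285:]=0
c=max(cv2.findContours(m,0,2)[0],key=cv2.contourArea)
w=np.array([onz(W,p[0],6,True)[:2] for p in c],np.float32);print(cv2.minAreaRect(w))
E
```

```text
tag
   [ 501.3 -109.2]
   [ 515.6 -144.6]
   [ 436.5 -176.8]
   [ 422.2 -139. ]
   [ 449.2 -150.3]
hole low
   [ 448.3 -150.7]
seat
   [462.7 -38.1]
post
   [459.  -36.9]
rim corner
   [652.2   0.9]
   [393.1   4.9]
brick
   [483.4 123.9]
   [498.6  70.1]
   [446.3  56.1]
   [430.9 107.9]
lens
   [ 669.6 -266.3]
foot
   [ 663.2 -205.5]
   [ 763.1 -288.8]
   [ 607.4 -272.3]
((469.0566101074219, -141.35997009277344), (83.19585418701172, 38.23181915283203), 21.59307098388672)
```

Request:
drive_tool(slide=[[0, 0, 0], [0, 0, 0], [0, 0, 0], [0, 0, 0], [0, 0, 0], [0, 0, 0], [0, 0, 0], [0, 0, 0]], turn=[[-0.155, 0, 0], [-0.155, 0, 0], [-0.155, 0, 0], [-0.155, 0, 0], [-0.155, 0, 0], [-0.155, 0, 0], [-0.155, 0, 0], [-0.155, 0, 0]], claw=[1, 1, 1, 1, 1, 1, 1, 1])

```text
time: 4.07
ee_pos: [491.0, -130.4, 205.0]
ee_rot: [0.082, 0.702, -0.082, 0.702]
contact_force: [-0.2, -0.2, 0.1]
opening: 1.003
```

Request:
drive_tool(slide=[[0, 0, 0], [0, 0, 0], [0, 0, 0], [0, 0, 0], [0, 0, 0], [0, 0, 0], [0, 0, 0], [0, 0, 0]], turn=[[-0.155, 0, 0], [-0.155, 0, 0], [-0.155, 0, 0], [-0.155, 0, 0], [-0.155, 0, 0], [-0.155, 0, 0], [-0.155, 0, 0], [-0.155, 0, 0]], claw=[1, 1, 1, 1, 1, 1, 1, 1])

```text
time: 4.73
ee_pos: [491.0, -130.4, 205.1]
ee_rot: [-0.256, 0.659, 0.256, 0.659]
contact_force: [0.5, 0.6, 1.1]
opening: 1.003
```

Request:
drive_tool(slide=[[0.5, 0, 0], [0.5, 0, 0], [0.5, 0, 0], [0.5, 0, 0], [0.5, 0, 0], [0.5, 0, 0], [0.5, 0, 0], [0.5, 0, 0]], turn=[[-0.155, 0, 0], [-0.155, 0, 0], [-0.155, 0, 0], [-0.155, 0, 0], [-0.155, 0, 0], [-0.155, 0, 0], [-0.155, 0, 0], [-0.155, 0, 0]], claw=[0.4, 0.4, 0.4, 0.4, 0.4, 0.4, 0.4, 0.4])

```text
time: 5.4
ee_pos: [491.1, -130.4, 124.7]
ee_rot: [0.535, -0.462, -0.535, -0.462]
contact_force: [0.0, 0.4, -0.5]
opening: 0.7
```

```bash
python3 - <<'E'
from h import *
delta([491.2,-133,40],down(112))
E
```

```text
now 5.4 [ 491.093 -130.438  124.658] q [-0.405  0.321 -0.422  0.828 -0.    -0.55 ] open 0.7003368340780407 F [ 0.007  0.381 -0.459]
slide [ 4.233  0.013 -0.126] turn [-0.304 -0.    -0.   ]
```

Request:
drive_tool(slide=[[0.7, 0, 0], [0.7, 0, 0], [0.7, 0, -0.06], [0.7, 0, -0.06], [0.7, 0, 0], [0.7, 0, 0], [0, 0, 0], [0, 0, 0]], turn=[[-0.152, 0, 0], [-0.152, 0, 0], [0, 0, 0], [0, 0, 0], [0, 0, 0], [0, 0, 0], [0, 0, 0], [0, 0, 0]], claw=[0.3, 0.3, 0.3, 0.3, 0.3, 0.3, 0.3, 0.3])

```text
time: 6.07
ee_pos: [491.4, -132.1, 40.7]
ee_rot: [-0.584, 0.397, 0.586, 0.397]
contact_force: [0.4, 0.6, 0.1]
opening: 0.651
```

```bash
python3 - <<'E'
from h import *
delta([491.2,-133,5],down(112))
W=camera_info('wrist');im=snapshot('wrist');np.save('W2.npy',W,allow_pickle=True)
cv2.imwrite('pics/w2.png',cv2.convertScaleAbs(cv2.resize(im,(800,600),interpolation=cv2.INTER_CUBIC),alpha=1.5))
print(W['xyz'],[proj(W,p,True)/.64 for p in([491.2,-133,6],[448.3,-150.7,6],[460.5,-36.5,50])])
E
```

```text
now 6.0667 [ 491.42  -132.125   40.652] q [-0.408  0.43  -0.514  0.629 -0.    -0.786] open 0.6508638829317465 F [0.363 0.638 0.118]
slide [ 1.783  0.024 -0.039] turn [-0.007  0.002 -0.002]
[ 430.169 -156.853  208.572] [array([403.718, 322.332]), array([402.275, 220.719]), array([648.675, 369.407])]
```

View pics/w2.png

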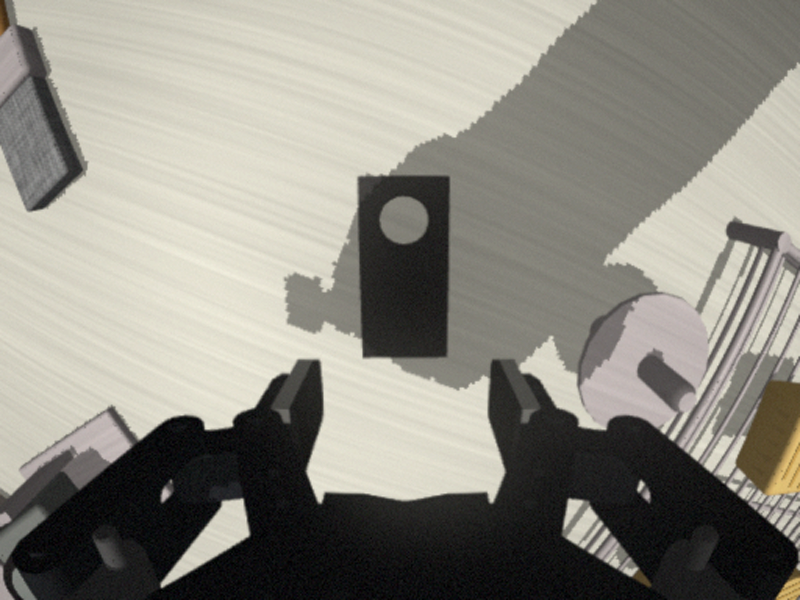

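The tag lies straight and centred between the fingers. Its hole at (404,220) is within 2 px of the prediction. The seat is at (643,360) and the post top at (685,398).

Request:
drive_tool(slide=[[0.4, 0, 0], [0.4, 0, 0], [0.4, 0, -0.04], [0.3, 0, 0], [0.2, 0, 0], [0.1, 0, 0], [0, 0, 0], [0, 0, 0]], turn=[[0, 0, 0], [0, 0, 0], [0, 0, 0], [0, 0, 0], [0, 0, 0], [0, 0, 0], [0, 0, 0], [0, 0, 0]], claw=[0.2, 0.2, 0.1, 0.1, 0.1, 0.1, 0.1, 0.1])

```text
time: 6.78
ee_pos: [492.8, -132.4, 4.9]
ee_rot: [-0.585, 0.397, 0.585, 0.397]
contact_force: [0.3, -0.5, -0.2]
opening: 0.549
```

```bash
python3 - <<'E'
from h import *
W=np.load('W2.npy',allow_pickle=True).item()
print(onz(W,np.array((643,360))*.64,50,True),onz(W,np.array((685,398))*.64,82,True),onz(W,np.array((404,220))*.64,5,True))
delta([491.2,-133,0],down(112))
E
```

```text
[457.80055811 -41.53110358  50.        ] [458.81161291 -39.31634276  82.        ] [ 447.8154761  -150.08457331    5.        ]
now 6.7833 [ 492.785 -132.369    4.898] q [-0.407  0.485 -0.543  0.543  0.    -0.787] open 0.5490333284433551 F [ 0.325 -0.473 -0.226]
slide [0.245 0.085 0.   ] turn [-0.005  0.    -0.   ]
```

Request:
drive_tool(slide=[[0.1, 0, 0], [0.1, 0, 0], [0.05, 0, 0], [0.05, 0, 0], [0, 0, 0], [0, 0, 0], [0, 0, 0], [0, 0, 0]], turn=[[0, 0, 0], [0, 0, 0], [0, 0, 0], [0, 0, 0], [0, 0, 0], [0, 0, 0], [0, 0, 0], [0, 0, 0]], claw=[0.1, 0.1, 0.1, 0.1, 0.1, 0.1, 0.1, 0.1])

```text
time: 7.45
ee_pos: [492.9, -132.5, -0.9]
ee_rot: [0.585, -0.397, -0.585, -0.397]
contact_force: [-0.6, -0.2, 0.9]
opening: 0.553
```

```bash
python3 - <<'E'
from h import *
delta([491.2,-133,0],down(112))
E
```

```text
now 7.45 [ 492.866 -132.456   -0.939] q [-0.407  0.494 -0.547  0.529  0.    -0.787] open 0.5527796005615646 F [-0.593 -0.226  0.944]
slide [-0.047  0.087  0.006] turn [-0.006 -0.     0.   ]
```

Request:
drive_tool(slide=[[0.05, 0, 0], [0.05, 0, 0], [0, 0, 0], [0, 0, 0], [0, 0, 0], [0, 0, 0], [0, 0, 0], [0, 0, 0]], turn=[[0, 0, 0], [0, 0, 0], [0, 0, 0], [0, 0, 0], [0, 0, 0], [0, 0, 0], [0, 0, 0], [0, 0, 0]], claw=[0.1, 0.1, 0.0, -0.1, -0.2, -0.3, -0.5, -0.5], force=40)

```text
time: 8.12
ee_pos: [492.8, -132.4, -3.0]
ee_rot: [0.585, -0.397, -0.585, -0.397]
contact_force: [0.0, -0.4, -0.6]
opening: 0.248
```

Request:
drive_tool(slide=[[0, 0, 0], [0, 0, 0], [-0.2, 0, 0], [-0.4, 0, 0], [-0.4, 0, 0], [-0.5, 0, 0], [-0.5, 0, 0], [0, 0, 0]], turn=[[0, 0, 0], [0, 0, 0], [0, 0, 0], [0, 0, 0], [0, 0, 0], [0, 0, 0], [0, 0, 0], [0, 0, 0]], claw=[-0.6, -0.6, -0.6, -0.6, -0.6, -0.6, -0.6, -0.6])

```text
time: 8.78
ee_pos: [494.6, -133.2, 39.6]
ee_rot: [0.587, -0.396, -0.584, -0.397]
contact_force: [-0.2, -1.4, 0.4]
opening: 0.195
```

```bash
python3 - <<'E'
from h import *
W=camera_info('wrist');im=snapshot('wrist');np.save('W3.npy',W,allow_pickle=True)
cv2.imwrite('pics/w3.png',cv2.convertScaleAbs(cv2.resize(im,(800,600),interpolation=cv2.INTER_CUBIC),alpha=1.5))
E
```

```text
(no output)
```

View pics/w3.png

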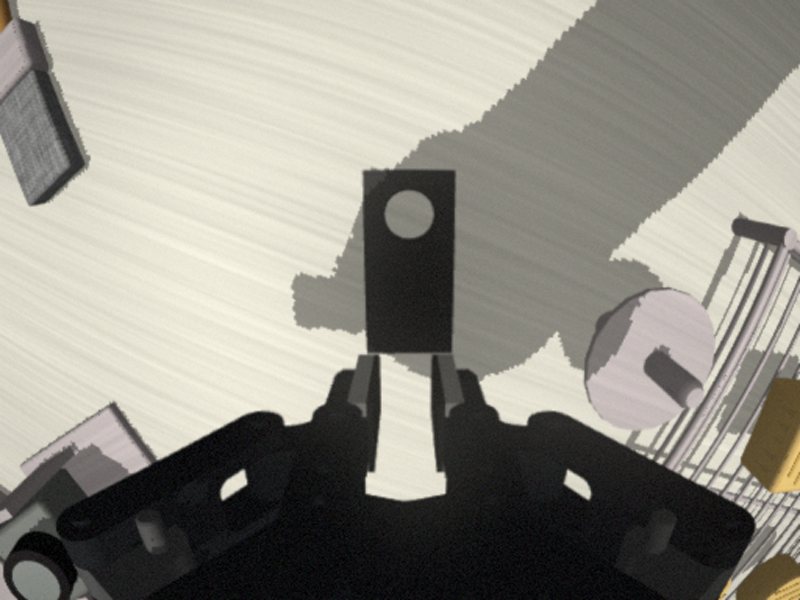

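```bash
python3 - <<'E'
from h import *
np.set_printoptions(precision=1,suppress=True)
W=np.load('W3.npy',allow_pickle=True).item()
s=observe();R0=R.from_quat(s['ee_rot']);p=s['ee_pos'];print(p,s['opening'])
print('TCP px',proj(W,p,True)/.64,'cam in tool',R0.inv().apply(W['xyz']-p))
for uv in((380,357),(432,357),(360,357),(378,415),(376,470)):
    o,v=ray(W,np.array(uv)*.64,True);o=R0.inv().apply(o-p);v=R0.inv().apply(v)
    for y in(11,-11): print(uv,y,o+v*(y-o[1])/v[1])
print([onz(W,np.array(u)*.64,6,True) for u in((364,171),(455,170),(452,352),(368,352),(409,214))])
E
```

```text
[ 494.2 -133.    38.7] 0.20114488239466088
TCP px [406.3 349.5] cam in tool [-168.7   66.1   -0.4]
(380, 357) 11 [-34.5  11.   -8.3]
(380, 357) -11 [ 19.1 -11.  -11.4]
(432, 357) 11 [-34.5  11.    8. ]
(432, 357) -11 [ 19.1 -11.   11.3]
(360, 357) 11 [-34.6  11.  -14.5]
(360, 357) -11 [ 18.9 -11.  -20.2]
(378, 415) 11 [-71.3  11.   -6.9]
(378, 415) -11 [-32.4 -11.   -9.5]
(376, 470) 11 [-93.7  11.   -6.1]
(376, 470) -11 [-63.7 -11.   -8.4]
[array([ 437.4, -175.2,    6. ]), array([ 422.5, -139.1,    6. ]), array([ 499.4, -107.9,    6. ]), array([ 514. , -144.3,    6. ]), array([ 447.7, -150.3,    6. ])]
```

The tag has not moved, so the fingers closed above it. Their tips stand farther back than I assumed. I'll reopen and go down until I feel contact.

Request:
drive_tool(slide=[[0, 0.1, 0], [0, 0, 0], [0.4, 0, 0], [0.5, 0, 0], [0.5, 0, 0], [0.4, 0, 0], [0.25, 0, 0], [0, 0, 0]], turn=[[0, 0, 0], [0, 0, 0], [0, 0, 0], [0, 0, 0], [0, 0, 0], [0, 0, 0], [0, 0, 0], [0, 0, 0]], claw=[0.15, 0.15, 0.15, 0.15, 0.15, 0.15, 0.15, 0.15])

```text
time: 9.5
ee_pos: [489.6, -132.6, -5.9]
ee_rot: [-0.584, 0.397, 0.586, 0.396]
contact_force: [0.3, -0.1, 0.8]
opening: 0.576
```

Request:
drive_tool(slide=[[0.05, 0, 0], [0.05, 0, 0], [0.05, 0, 0], [0, 0, 0], [0, 0, 0], [0, 0, 0], [0, 0, 0], [0, 0, 0]], turn=[[0, 0, 0], [0, 0, 0], [0, 0, 0], [0, 0, 0], [0, 0, 0], [0, 0, 0], [0, 0, 0], [0, 0, 0]], claw=[0.1, 0.1, 0.1, 0.1, 0.1, 0.1, 0.1, 0.1])

```text
time: 10.17
ee_pos: [491.1, -133.2, -6.8]
ee_rot: [0.585, -0.397, -0.585, -0.397]
contact_force: [0.5, -0.2, -0.3]
opening: 0.55
```

Request:
drive_tool(slide=[[0.05, 0, 0], [0.05, 0, 0], [0, 0, 0], [0, 0, 0], [0, 0, 0], [0, 0, 0], [0, 0, 0], [0, 0, 0]], turn=[[0, 0, 0], [0, 0, 0], [0, 0, 0], [0, 0, 0], [0, 0, 0], [0, 0, 0], [0, 0, 0], [0, 0, 0]], claw=[0.1, 0.1, 0.1, 0.1, 0.1, 0.1, 0.1, 0.1])

```text
time: 10.83
ee_pos: [490.9, -133.2, -9.0]
ee_rot: [0.585, -0.397, -0.585, -0.397]
contact_force: [-0.1, -0.4, -0.2]
opening: 0.548
```

Request:
drive_tool(slide=[[0.05, 0, 0], [0.05, 0, 0], [0, 0, 0], [0, 0, 0], [0, 0, 0], [0, 0, 0], [0, 0, 0], [0, 0, 0]], turn=[[0, 0, 0], [0, 0, 0], [0, 0, 0], [0, 0, 0], [0, 0, 0], [0, 0, 0], [0, 0, 0], [0, 0, 0]], claw=[0.1, 0.1, 0.1, 0.1, 0.1, 0.1, 0.1, 0.1])

```text
time: 11.5
ee_pos: [491.0, -133.2, -11.0]
ee_rot: [0.585, -0.397, -0.585, -0.397]
contact_force: [-1.3, 0.1, -0.5]
opening: 0.544
```

Request:
drive_tool(slide=[[0.05, 0, 0], [0.05, 0, 0], [0, 0, 0], [0, 0, 0], [0, 0, 0], [0, 0, 0], [0, 0, 0], [0, 0, 0]], turn=[[0, 0, 0], [0, 0, 0], [0, 0, 0], [0, 0, 0], [0, 0, 0], [0, 0, 0], [0, 0, 0], [0, 0, 0]], claw=[0.1, 0.1, 0, -0.1, -0.15, -0.2, -0.2, -0.2], force=30)

```text
time: 12.17
ee_pos: [491.0, -133.2, -13.0]
ee_rot: [0.585, -0.397, -0.585, -0.397]
contact_force: [0.5, -0.3, -0.2]
opening: 0.399
```

```bash
python3 - <<'E'
from h import *
W=camera_info('wrist');im=snapshot('wrist');s=snapshot('side')
S=camera_info('side');c=(proj(S,[491,-133,20])).astype(int);print(c)
a=cv2.resize(im[150:384,130:390],(400,360),interpolation=cv2.INTER_CUBIC)
x0,y0=max(c[0]-50,0),max(c[1]-60,0)
b=cv2.resize(s[y0:y0+90,x0:x0+100],(400,360),interpolation=cv2.INTER_CUBIC)
cv2.imwrite('pics/w4.png',cv2.convertScaleAbs(cv2.hconcat([a,b]),alpha=2.2))
print(x0,y0,observe()['ee_pos'],W['xyz'])
E
```

```text
[320 188]
270 128 [ 490.95150995 -133.17423218  -13.00650301] [ 429.40891847 -157.88688174  154.82148495]
```

View pics/w4.png

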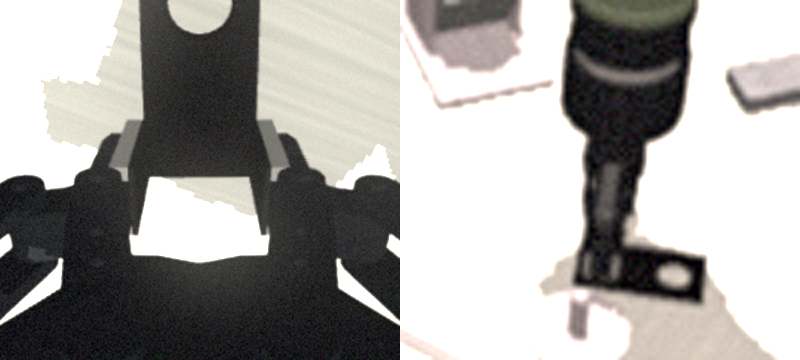

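Request:
drive_tool(slide=[[0, 0, 0], [0, 0, 0], [0, 0, 0], [0, 0, 0], [0, 0, 0], [0, 0, 0], [0, 0, 0], [0, 0, 0]], turn=[[0, 0, 0], [0, 0, 0], [0, 0, 0], [0, 0, 0], [0, 0, 0], [0, 0, 0], [0, 0, 0], [0, 0, 0]], claw=[-0.3, -0.4, -0.6, -0.6, -0.6, -0.6, -0.6, -0.6], force=40)

```text
time: 12.93
ee_pos: [490.9, -133.1, -13.0]
ee_rot: [0.585, -0.397, -0.585, -0.397]
contact_force: [-0.5, -0.0, -0.2]
opening: 0.2
```

```bash
python3 - <<'E'
from h import *
np.set_printoptions(precision=1,suppress=True)
S=camera_info('side')
u=np.array([-.375,.927])
for z in(0,6,20,30): print(z,[((proj(S,[491+u[0]*k,-133+u[1]*k,z])-[270,128])*4+[400,0]) for k in(-20,0,20)])
print([((proj(S,[x,y,6])-[270,128])*4+[400,0]) for x,y in((501,-109),(515,-144),(436,-177),(422,-139))])
s=cv2.resize(snapshot('side')[155:220,280:365],(800,600),interpolation=cv2.INTER_CUBIC);cv2.imwrite('pics/s5.png',cv2.convertScaleAbs(s,alpha=4))
print(observe()['q'],observe()['effort'])
E
```

```text
0 [array([602.6, 242.2]), array([599. , 263.8]), array([595.3, 285.9])]
6 [array([603.4, 235.9]), array([599.7, 257.5]), array([596. , 279.6])]
20 [array([605.1, 221.1]), array([601.5, 242.7]), array([597.8, 264.8])]
30 [array([606.4, 210.4]), array([602.7, 232. ]), array([599. , 254.1])]
[array([568.2, 273.9]), array([575.9, 233. ]), array([706.3, 250.2]), array([699.2, 294.9])]
[-0.4  0.5 -0.6  0.5 -0.  -0.8] [ -0.  -45.   17.4   0.   -0.   -0. ]
```

View pics/s5.png

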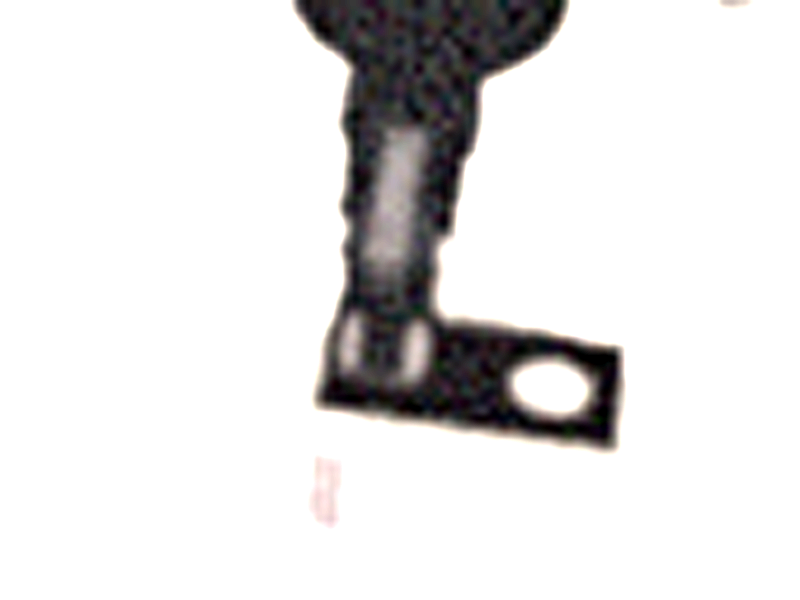

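The side view shows the tips only just above the tag, about 20 mm behind the TCP. I'll continue down by feel.

Request:
drive_tool(slide=[[0, 0, 0], [0, 0, 0], [0, 0, 0], [0, 0, 0], [0.05, 0, 0], [0.05, 0, 0], [0.05, 0, 0], [0, 0, 0]], turn=[[0, 0, 0], [0, 0, 0], [0, 0, 0], [0, 0, 0], [0, 0, 0], [0, 0, 0], [0, 0, 0], [0, 0, 0]], claw=[0.2, 0.2, 0.2, 0.2, 0.2, 0.2, 0.2, 0.2])

```text
time: 13.65
ee_pos: [490.7, -133.1, -16.3]
ee_rot: [-0.585, 0.397, 0.586, 0.397]
contact_force: [0.2, -0.4, -0.5]
opening: 0.597
```

Request:
drive_tool(slide=[[0.05, 0, 0], [0.05, 0, 0], [0.0, 0, 0], [0, 0, 0], [0, 0, 0], [0, 0, 0], [0, 0, 0], [0, 0, 0]], turn=[[0, 0, 0], [0, 0, 0], [0, 0, 0], [0, 0, 0], [0, 0, 0], [0, 0, 0], [0, 0, 0], [0, 0, 0]], claw=[0.1, 0.1, 0.1, 0.1, 0.1, 0.1, 0.1, 0.1])

```text
time: 14.32
ee_pos: [491.0, -133.2, -18.0]
ee_rot: [0.585, -0.397, -0.585, -0.397]
contact_force: [-0.4, 0.0, 0.4]
opening: 0.548
```

Request:
drive_tool(slide=[[0.0, 0, 0], [0.0, 0, 0], [0, 0, 0], [0, 0, 0], [0, 0, 0], [0, 0, 0], [0, 0, 0], [0, 0, 0]], turn=[[0, 0, 0], [0, 0, 0], [0, 0, 0], [0, 0, 0], [0, 0, 0], [0, 0, 0], [0, 0, 0], [0, 0, 0]], claw=[0.05, 0, -0.1, -0.2, -0.3, -0.4, -0.5, -0.5], force=40)

```text
time: 14.98
ee_pos: [490.9, -133.2, -18.0]
ee_rot: [0.585, -0.397, -0.585, -0.397]
contact_force: [0.5, 0.4, 0.4]
opening: 0.252
```

Request:
drive_tool(slide=[[0, 0, 0], [0, 0, 0], [0, 0, 0], [0, 0, 0], [0.05, 0, 0], [0.05, 0, 0], [0.05, 0, 0], [0, 0, 0]], turn=[[0, 0, 0], [0, 0, 0], [0, 0, 0], [0, 0, 0], [0, 0, 0], [0, 0, 0], [0, 0, 0], [0, 0, 0]], claw=[0.15, 0.15, 0.15, 0.15, 0.15, 0.15, 0.15, 0.15])

```text
time: 15.65
ee_pos: [490.7, -133.1, -21.3]
ee_rot: [-0.585, 0.397, 0.585, 0.397]
contact_force: [-0.0, -0.0, -0.2]
opening: 0.577
```

Request:
drive_tool(slide=[[0.05, 0, 0], [0.05, 0, 0], [0.0, 0, 0], [0, 0, 0], [0, 0, 0], [0, 0, 0], [0, 0, 0], [0, 0, 0]], turn=[[0, 0, 0], [0, 0, 0], [0, 0, 0], [0, 0, 0], [0, 0, 0], [0, 0, 0], [0, 0, 0], [0, 0, 0]], claw=[0.1, 0.1, 0.1, 0.1, 0.0, -0.1, -0.2, -0.4])

```text
time: 16.32
ee_pos: [491.0, -133.2, -22.6]
ee_rot: [0.585, -0.397, -0.585, -0.397]
contact_force: [-2.4, 0.9, 6.0]
opening: 0.433
```

Request:
drive_tool(slide=[[0.0, 0, 0], [0.0, 0, 0], [0, 0, 0], [-0.05, 0, 0], [-0.1, 0, 0], [-0.2, 0, 0], [-0.4, 0, 0], [-0.4, 0, 0]], turn=[[0, 0, 0], [0, 0, 0], [0, 0, 0], [0, 0, 0], [0, 0, 0], [0, 0, 0], [0, 0, 0], [0, 0, 0]], claw=[-0.6, -0.6, -0.6, -0.6, -0.6, -0.6, -0.6, -0.6])

```text
time: 16.98
ee_pos: [490.7, -133.1, 0.5]
ee_rot: [-0.585, 0.397, 0.586, 0.397]
contact_force: [0.0, -0.1, -0.2]
opening: 0.431
```

Now gripped: the opening holds at 0.43 and lifts with no load change. Next I lift, turn the tag -70°, and look.

Request:
drive_tool(slide=[[-0.5, 0, 0], [-0.5, 0, 0], [-0.5, 0, 0], [-0.5, 0, 0], [-0.5, 0, 0], [-0.5, 0, 0], [-0.5, 0, 0], [-0.5, 0, 0]], turn=[[0, 0, 0], [0.14, 0, 0], [0.14, 0, 0], [0.14, 0, 0], [0.14, 0, 0], [0.14, 0, 0], [0.14, 0, 0], [0.14, 0, 0]], claw=[-0.6, -0.6, -0.6, -0.6, -0.6, -0.6, -0.6, -0.6])

```text
time: 17.65
ee_pos: [491.2, -133.3, 81.6]
ee_rot: [-0.392, 0.588, 0.392, 0.589]
contact_force: [0.7, -0.0, -0.8]
opening: 0.432
```

Request:
drive_tool(slide=[[0, 0, 0], [0, 0, 0], [0, 0, 0], [0, 0, 0], [0, 0, 0], [0, 0, 0], [0, 0, 0], [0, 0, 0]], turn=[[0.14, 0, 0], [0.14, 0, 0], [0.14, 0, 0], [0.14, 0, 0], [0, 0, 0], [0, 0, 0], [0, 0, 0], [0, 0, 0]], claw=[-0.6, -0.6, -0.6, -0.6, -0.6, -0.6, -0.6, -0.6])

```text
time: 18.32
ee_pos: [491.0, -133.2, 80.3]
ee_rot: [-0.257, 0.659, 0.256, 0.659]
contact_force: [-0.6, -0.0, -0.8]
opening: 0.429
```

```bash
python3 - <<'E'
from h import *
s=observe();p=s['ee_pos'];R0=R.from_quat(s['ee_rot'])
a=np.radians(201.7-69.3);hole=p+46.3*np.array([np.cos(a),np.sin(a),0])+[0,0,28]
W=camera_info('wrist');im=snapshot('wrist');np.save('W6.npy',W,allow_pickle=True)
cv2.imwrite('pics/w6.png',cv2.convertScaleAbs(cv2.resize(im,(800,600),interpolation=cv2.INTER_CUBIC),alpha=1.5))
print(hole,proj(W,hole,True)/.64,proj(W,[459.5,-38,50],True)/.64,proj(W,[459.5,-38,82],True)/.64)
delta([490.3,-72.6,78],down(42))
E
```

```text
[459.75199876 -98.98778986 108.27261303] [403.93063029 242.99487643] [500.88263833 120.74054679] [518.73098768 110.93317047]
now 18.3667 [ 490.984 -133.179   80.182] q [-0.41   0.375 -0.475  0.721 -0.     0.419] open 0.4272900017321203 F [ 0.066  0.993 -0.739]
slide [0.109 2.256 2.022] turn [0.012 0.    0.   ]
```

View pics/w6.png

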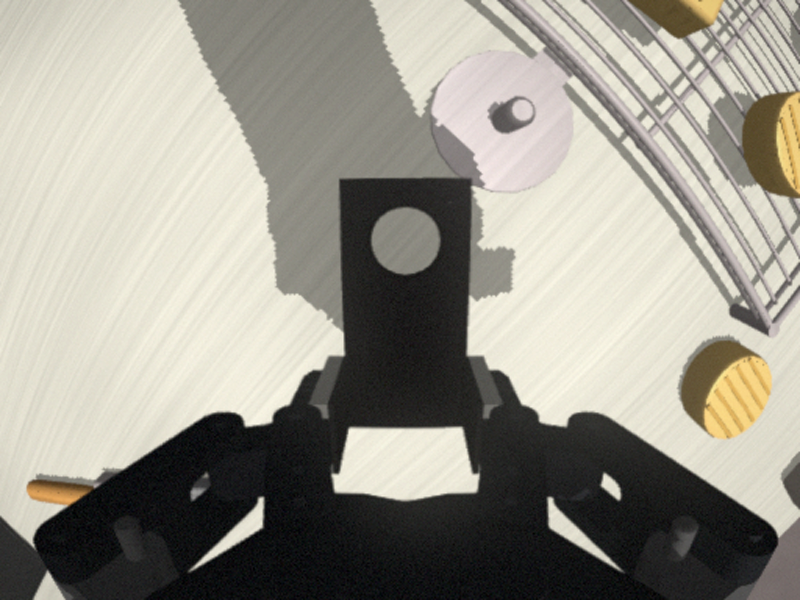

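The hole is at (405,240), against (404,243) predicted, and the post top at (520,109), against (519,111). Both agree, so I'll slide over the post.

Request:
drive_tool(slide=[[0, 0.35, 0.32], [0, 0.5, 0.45], [0, 0.5, 0.45], [0, 0.5, 0.45], [0, 0.4, 0.35], [0, 0, 0], [0, 0, 0], [0, 0, 0]], turn=[[0, 0, 0], [0, 0, 0], [0, 0, 0], [0, 0, 0], [0, 0, 0], [0, 0, 0], [0, 0, 0], [0, 0, 0]], claw=[-0.6, -0.6, -0.6, -0.6, -0.6, -0.6, -0.6, -0.6])

```text
time: 19.03
ee_pos: [490.5, -72.7, 80.0]
ee_rot: [-0.256, 0.659, 0.256, 0.659]
contact_force: [0.2, 0.7, 0.1]
opening: 0.428
```

```bash
python3 - <<'E'
from h import *
W=camera_info('wrist');im=snapshot('wrist')
cv2.imwrite('pics/w7.png',cv2.convertScaleAbs(cv2.resize(im[90:240,160:360],(800,600),interpolation=cv2.INTER_CUBIC),alpha=1.6))
p=observe()['ee_pos'];a=np.radians(132.4)
hole=p+46.8*np.array([np.cos(a),np.sin(a),0])+[0,0,28]
f=lambda q:(proj(W,q,True)-[160,90])*4
print(p,hole,f(hole),f([459.5,-38,82]))
np.save('W7.npy',W,allow_pickle=True)
E
```

```text
[490.53220269 -72.93925185  80.03533138] [458.97485095 -38.37954191 108.03533138] [392.22738021 259.84138571] [397.52401526 234.15806409]
```

View pics/w7.png

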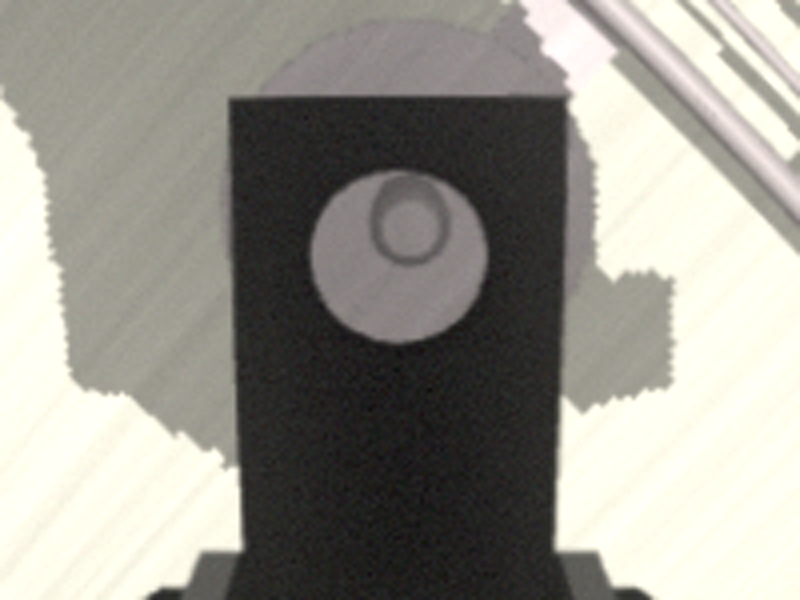

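The hole centre is at (399,256) and the post tip shows inside it at (409,228).

```bash
python3 - <<'E'
from h import *
W=np.load('W7.npy',allow_pickle=True).item();g=lambda u:np.array(u)/4+[160,90]
h_=onz(W,g((399,256)),108,True);q=onz(W,g((409,228)),82,True);q2=onz(W,g((409,245)),82,True)
print(h_,q,q2);d=np.r_[(q-h_)[:2],0];R0=R.from_quat(observe()['ee_rot']);print(R0.inv().apply(d)/20,observe()['opening'])
E
```

```text
[459.25858107 -37.50192027 108.        ] [460.09461143 -36.27348744  82.        ] [461.72303903 -38.04524696  82.        ]
[-8.54554354e-06  1.71120621e-02  7.22991163e-02] 0.43023662673975627
```

Request:
drive_tool(slide=[[0, 0.02, 0.07], [0.4, 0, 0], [0.4, 0, 0], [0.4, 0, 0], [0.4, 0, 0], [0.4, 0, 0], [0.3, 0, 0], [0, 0, 0]], turn=[[0, 0, 0], [0, 0, 0], [0, 0, 0], [0, 0, 0], [0, 0, 0], [0, 0, 0], [0, 0, 0], [0, 0, 0]], claw=[-0.6, -0.6, -0.6, -0.6, -0.6, -0.6, -0.6, -0.6])

```text
time: 19.75
ee_pos: [489.9, -71.1, 32.3]
ee_rot: [-0.255, 0.66, 0.257, 0.658]
contact_force: [-0.4, -0.4, -0.3]
opening: 0.429
```

Request:
drive_tool(slide=[[0.05, 0, 0], [0.05, 0, 0], [0.03, 0, 0], [0, 0, 0], [0, 0, 0], [0, 0, 0], [0, 0, 0], [0, 0, 0]], turn=[[0, 0, 0], [0, 0, 0], [0, 0, 0], [0, 0, 0], [0, 0, 0], [0, 0, 0], [0, 0, 0], [0, 0, 0]], claw=[-0.6, -0.6, -0.6, -0.6, -0.6, -0.6, -0.6, -0.6])

```text
time: 20.42
ee_pos: [491.2, -71.5, 31.5]
ee_rot: [-0.256, 0.659, 0.256, 0.659]
contact_force: [0.5, 0.7, 0.2]
opening: 0.426
```

Request:
drive_tool(slide=[[0.05, 0, 0], [0.05, 0, 0], [0.05, 0, 0], [0.03, 0, 0], [0, 0, 0], [0, 0, 0], [0, 0, 0], [0, 0, 0]], turn=[[0, 0, 0], [0, 0, 0], [0, 0, 0], [0, 0, 0], [0, 0, 0], [0, 0, 0], [0, 0, 0], [0, 0, 0]], claw=[-0.6, -0.6, -0.6, -0.6, -0.6, -0.6, -0.6, -0.6])

```text
time: 21.08
ee_pos: [491.1, -71.5, 27.8]
ee_rot: [-0.256, 0.659, 0.256, 0.659]
contact_force: [0.2, -0.4, -0.7]
opening: 0.428
```

Request:
drive_tool(slide=[[0.05, 0, 0], [0.03, 0, 0], [0, 0, 0], [0, 0, 0], [0, 0, 0], [0, 0, 0], [0, 0, 0], [0, 0, 0]], turn=[[0, 0, 0], [0, 0, 0], [0, 0, 0], [0, 0, 0], [0, 0, 0], [0, 0, 0], [0, 0, 0], [0, 0, 0]], claw=[-0.6, -0.6, -0.6, -0.6, -0.6, -0.6, -0.6, -0.6])

```text
time: 21.75
ee_pos: [491.5, -71.7, 26.4]
ee_rot: [-0.256, 0.659, 0.256, 0.659]
contact_force: [-0.8, -0.6, 5.4]
opening: 0.427
```

Contact with the seat at 5 N. Now I open slowly and retreat upward.

Request:
drive_tool(slide=[[0, 0, 0], [0, 0, 0], [0, 0, 0], [0, 0, 0], [0, 0, 0], [0, 0, 0], [0, 0, 0], [0, 0, 0]], turn=[[0, 0, 0], [0, 0, 0], [0, 0, 0], [0, 0, 0], [0, 0, 0], [0, 0, 0], [0, 0, 0], [0, 0, 0]], claw=[-0.1, -0.08, -0.05, 0, 0.05, 0.1, 0.15, 0.2])

```text
time: 22.42
ee_pos: [491.0, -71.3, 26.0]
ee_rot: [-0.256, 0.659, 0.256, 0.659]
contact_force: [0.9, 0.2, 0.0]
opening: 0.6
```

Request:
drive_tool(slide=[[-0.2, 0, 0], [-0.5, 0, 0], [-0.7, 0, 0], [-0.9, 0, 0], [-0.9, 0, 0], [-0.9, 0, 0], [-0.9, 0, 0], [-0.5, 0, 0]], turn=[[0, 0, 0], [0, 0, 0], [0, 0, 0], [0, 0, 0], [0, 0, 0], [0, 0, 0], [0, 0, 0], [0, 0, 0]], claw=[0.2, 0.2, 0.3, 0.5, 0.7, 1, 1, 1])

```text
time: 23.08
ee_pos: [492.3, -71.8, 139.1]
ee_rot: [-0.257, 0.658, 0.255, 0.66]
contact_force: [0.6, 0.2, -0.7]
opening: 0.999
```

```bash
python3 - <<'E'
from h import *
W=camera_info('wrist');im=snapshot('wrist');np.save('W8.npy',W,allow_pickle=True)
cv2.imwrite('pics/w8.png',cv2.convertScaleAbs(cv2.resize(im,(800,600),interpolation=cv2.INTER_CUBIC),alpha=1.5))
delta([465,89.5,130],down(15.5)); 
E
```

```text
now 23.1333 [493.14  -72.029 140.088] q [-0.293  0.284 -0.431  0.851 -0.     0.537] open 0.9955058232938587 F [ 1.215 -0.32   2.189]
slide [0.484 6.911 4.412] turn [0.599 0.005 0.005]
```

View pics/w8.png

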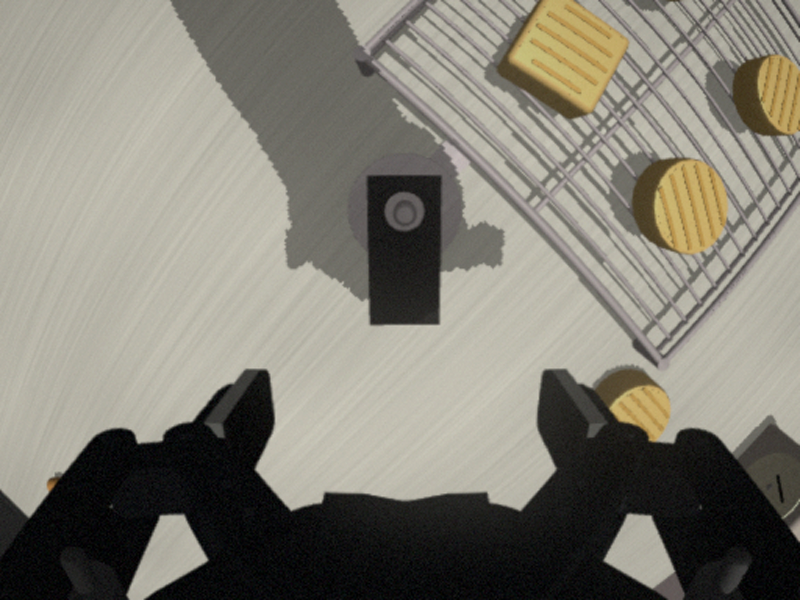

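The tag lies flat with the post centred in its hole at (404,210), and the fingers are clear of it. The brick's top corners are at about (508,52), (628,41) and (588,110).

```bash
python3 - <<'E'
from h import *
np.set_printoptions(precision=1,suppress=True)
W=np.load('W8.npy',allow_pickle=True).item()
for p in((510,52),(628,41),(587,108),(568,52)): print(onz(W,np.array(p)*.64,66,True))
print('tag',[onz(W,np.array(p)*.64,56,True) for p in((404,210),(368,176),(441,176),(440,324),(370,324))],onz(W,np.array((403,210))*.64,82,True))
delta([465,89.5,110],down(15.5))
E
```

```text
[442.2  64.8  66. ]
[482.9 123.2  66. ]
[492.2  73.7  66. ]
[463.7  89.2  66. ]
tag [array([459.8, -36.2,  56. ]), array([433.2, -35.5,  56. ]), array([461.9,  -9.2,  56. ]), array([518.4, -69.9,  56. ]), array([489. , -96.8,  56. ])] [458.2 -35.1  82. ]
now 23.1333 [493.14  -72.029 140.088] q [-0.293  0.284 -0.431  0.851 -0.     0.537] open 0.9955058232938587 F [ 1.215 -0.32   2.189]
slide [1.484 6.916 4.409] turn [0.599 0.005 0.005]
```

Request:
drive_tool(slide=[[0, 0.86, 0.55], [0, 0.86, 0.55], [0, 0.86, 0.55], [0, 0.86, 0.55], [0, 0.86, 0.55], [0, 0.86, 0.55], [0, 0.86, 0.55], [0, 0.86, 0.55]], turn=[[0, 0, 0], [0, 0, 0], [0, 0, 0], [0, 0, 0], [0, 0, 0], [0, 0, 0], [0, 0, 0], [0, 0, 0]], claw=[1, 1, 1, 1, 1, 1, 1, 1])

```text
time: 23.8
ee_pos: [462.5, 90.4, 135.8]
ee_rot: [-0.256, 0.659, 0.256, 0.659]
contact_force: [1.0, 0.5, -0.2]
opening: 0.996
```

Request:
drive_tool(slide=[[0.3, 0, 0], [0.5, 0, 0], [0.5, 0, 0], [0.5, 0, 0], [0.5, 0, 0], [0.5, 0, 0], [0, 0, 0], [0, 0, 0]], turn=[[0.12, 0, 0], [0.12, 0, 0], [0.12, 0, 0], [0.12, 0, 0], [0.12, 0, 0], [0, 0, 0], [0, 0, 0], [0, 0, 0]], claw=[1, 1, 1, 1, 1, 1, 1, 1])

```text
time: 24.47
ee_pos: [462.3, 89.5, 79.6]
ee_rot: [-0.095, 0.701, 0.095, 0.7]
contact_force: [0.7, 0.8, 0.2]
opening: 1.001
```

```bash
python3 - <<'E'
from h import *
delta([464.5,89.3,12],down(15.5))
W=camera_info('wrist');im=snapshot('wrist');np.save('W9.npy',W,allow_pickle=True)
cv2.imwrite('pics/w9.png',cv2.convertScaleAbs(cv2.resize(im,(800,600),interpolation=cv2.INTER_CUBIC),alpha=1.5))
E
```

```text
now 24.4667 [462.33   89.452  79.632] q [ 0.034  0.316 -0.569  0.688  0.     1.335] open 1.00070430505413 F [0.674 0.752 0.153]
slide [ 3.381 -0.038  0.109] turn [-0.001 -0.002 -0.001]
```

View pics/w9.png

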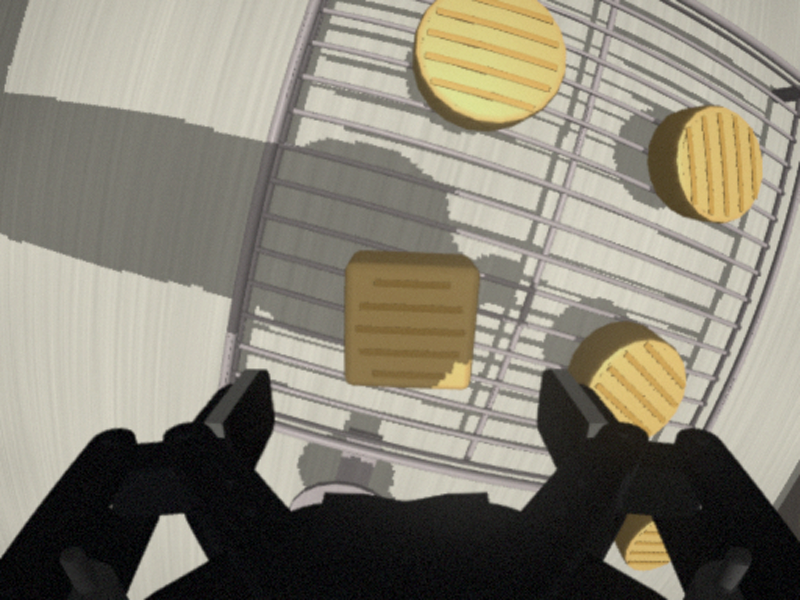

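The brick is square to the jaws and centred at (411,325). Now I descend, grip and lift.

Request:
drive_tool(slide=[[0.3, -0.03, 0.05], [0.5, 0, 0.06], [0.5, 0, 0], [0.5, 0, 0], [0.5, 0, 0], [0.5, 0, 0], [0.4, 0, 0], [0.15, 0, 0]], turn=[[0, 0, 0], [0, 0, 0], [0, 0, 0], [0, 0, 0], [0, 0, 0], [0, 0, 0], [0, 0, 0], [0, 0, 0]], claw=[1, 1, 1, 1, 1, 1, 1, 1])

```text
time: 25.18
ee_pos: [464.6, 89.4, 11.8]
ee_rot: [-0.095, 0.701, 0.095, 0.7]
contact_force: [-0.4, 0.4, 0.7]
opening: 0.999
```

Request:
drive_tool(slide=[[0, 0, 0], [0, 0, 0], [0, 0, 0], [0, 0, 0], [0, 0, 0], [0, 0, 0], [0, 0, 0], [0, 0, 0]], turn=[[0, 0, 0], [0, 0, 0], [0, 0, 0], [0, 0, 0], [0, 0, 0], [0, 0, 0], [0, 0, 0], [0, 0, 0]], claw=[1, 0.8, 0.6, 0.4, 0.2, 0, -0.2, -0.3], force=40)

```text
time: 25.85
ee_pos: [465.8, 89.4, 13.9]
ee_rot: [-0.095, 0.7, 0.095, 0.701]
contact_force: [-1.0, -0.1, 6.1]
opening: 0.645
```

Request:
drive_tool(slide=[[0, 0, 0], [0, 0, 0], [-0.1, 0, 0], [-0.3, 0, 0], [-0.6, 0, 0], [-0.8, 0, 0], [-0.8, 0, 0], [-0.8, 0, 0]], turn=[[0, 0, 0], [0, 0, 0], [0, 0, 0], [0, 0, 0], [0, 0, 0], [0, 0, 0], [0, 0, 0], [0, 0, 0]], claw=[-0.3, -0.3, -0.3, -0.3, -0.3, -0.3, -0.3, -0.3])

```text
time: 26.52
ee_pos: [465.2, 89.5, 82.1]
ee_rot: [-0.095, 0.701, 0.095, 0.701]
contact_force: [-0.5, 0.1, -2.2]
opening: 0.645
```

Request:
drive_tool(slide=[[-0.9, 0, 0], [-0.9, 0, 0], [-0.9, 0, 0], [-0.9, 0, 0], [-0.9, 0, 0], [-0.9, 0, 0], [-0.6, 0, 0], [-0.3, 0, 0]], turn=[[0, 0, 0], [0, 0, 0], [0, 0, 0], [0, 0, 0], [0, 0, 0], [0, 0, 0], [0, 0, 0], [0, 0, 0]], claw=[-0.3, -0.3, -0.3, -0.3, -0.3, -0.3, -0.3, -0.3])

```text
time: 27.18
ee_pos: [466.2, 89.6, 209.2]
ee_rot: [-0.095, 0.7, 0.095, 0.702]
contact_force: [-0.2, 0.6, -2.3]
opening: 0.646
```

```bash
cat >> h.py <<'E'
a=np.radians(140.2); LP=np.array([670.3,-266.3,100.]); LZ=np.array([.5*np.cos(a),.5*np.sin(a),np.cos(np.pi/6)]); LY=np.array([np.cos(a-np.pi/2),np.sin(a-np.pi/2),0])
E
python3 - <<'E'
from h import *
# at the grip TCP z 13.9 <-> underside 30: underside centre 16 behind TCP
Rt=pose(-LZ,LY); tgt=LP+120*LZ; tcp=tgt-16*LZ
s=observe();R0=R.from_quat(s['ee_rot']); print('under',tgt,'tcp',tcp)
delta(tcp,Rt); print('world shift',tcp-s['ee_pos'])
print('rotvec world deg',np.degrees((Rt*R0.inv()).as_rotvec()))
E
```

```text
under [ 624.20298858 -227.89341803  203.92304845] tcp [ 630.34925677 -233.01429563  190.06664199]
now 27.1833 [466.247  89.562 209.233] q [ 0.034  0.182 -0.375  1.011  0.     1.335] open 0.6460348440834247 F [-0.186  0.624 -2.269]
slide [  0.978 -17.732   3.608] turn [-0.755 -0.199 -0.644]
world shift [ 164.102 -322.576  -19.166]
rotvec world deg [-25.648 -16.364  33.899]
```

Request:
drive_tool(slide=[[0, 0, 0], [0, 0, 0], [0, 0, 0], [0, 0, 0], [0, 0, 0], [0, 0, 0], [0, 0, 0], [0, 0, 0]], turn=[[-0.0944, -0.0249, -0.0805], [-0.0944, -0.0249, -0.0805], [-0.0944, -0.0249, -0.0805], [-0.0944, -0.0249, -0.0805], [-0.0944, -0.0249, -0.0805], [-0.0944, -0.0249, -0.0805], [-0.0944, -0.0249, -0.0805], [-0.0944, -0.0249, -0.0805]], claw=[-0.3, -0.3, -0.3, -0.3, -0.3, -0.3, -0.3, -0.3])

```text
time: 27.85
ee_pos: [465.0, 89.8, 207.0]
ee_rot: [-0.457, 0.541, 0.125, 0.695]
contact_force: [1.2, 0.7, -1.7]
opening: 0.646
```

```bash
python3 - <<'E'
from h import *
snapshot('wrist')
delta(LP+(104+40)*LZ,pose(-LZ,LY))
E
```

```text
now 27.9 [462.01   89.863 204.908] q [ 0.337  0.009 -0.72   0.556 -0.443  0.957] open 0.6478979274567332 F [-5.013  0.214 -2.894]
slide [  7.04  -14.11   -7.154] turn [ 0.013 -0.001 -0.001]
```

Request:
drive_tool(slide=[[0.293, -0.588, -0.298], [0.293, -0.588, -0.298], [0.293, -0.588, -0.298], [0.293, -0.588, -0.298], [0.293, -0.588, -0.298], [0.293, -0.588, -0.298], [0.293, -0.588, -0.298], [0.293, -0.588, -0.298]], turn=[[0, 0, 0], [0, 0, 0], [0, 0, 0], [0, 0, 0], [0, 0, 0], [0, 0, 0], [0, 0, 0], [0, 0, 0]], claw=[-0.3, -0.3, -0.3, -0.3, -0.3, -0.3, -0.3, -0.3])

```text
time: 28.57
ee_pos: [515.4, -15.0, 213.1]
ee_rot: [-0.454, 0.543, 0.125, 0.695]
contact_force: [0.7, -0.2, -1.4]
opening: 0.65
```

Request:
drive_tool(slide=[[0.293, -0.588, -0.298], [0.293, -0.588, -0.298], [0.293, -0.588, -0.298], [0.293, -0.588, -0.298], [0.293, -0.588, -0.298], [0.293, -0.588, -0.298], [0.293, -0.588, -0.298], [0.293, -0.588, -0.298]], turn=[[0, 0, 0], [0, 0, 0], [0, 0, 0], [0, 0, 0], [0, 0, 0], [0, 0, 0], [0, 0, 0], [0, 0, 0]], claw=[-0.3, -0.3, -0.3, -0.3, -0.3, -0.3, -0.3, -0.3])

```text
time: 29.23
ee_pos: [565.4, -118.8, 219.2]
ee_rot: [-0.454, 0.543, 0.125, 0.696]
contact_force: [0.8, -0.8, -1.8]
opening: 0.643
```

Request:
drive_tool(slide=[[0.293, -0.588, -0.298], [0.293, -0.588, -0.298], [0.293, -0.588, -0.298], [0.293, -0.588, -0.298], [0.293, -0.588, -0.298], [0.293, -0.588, -0.298], [0.293, -0.588, -0.298], [0.293, -0.588, -0.298]], turn=[[0, 0, 0], [0, 0, 0], [0, 0, 0], [0, 0, 0], [0, 0, 0], [0, 0, 0], [0, 0, 0], [0, 0, 0]], claw=[-0.3, -0.3, -0.3, -0.3, -0.3, -0.3, -0.3, -0.3])

```text
time: 29.9
ee_pos: [616.3, -223.1, 226.1]
ee_rot: [-0.455, 0.542, 0.125, 0.695]
contact_force: [-0.6, -0.6, -1.2]
opening: 0.647
```

```bash
python3 - <<'E'
from h import *
W=camera_info('wrist');im=snapshot('wrist');np.save('W10.npy',W,allow_pickle=True)
S=camera_info('side');sd=snapshot('side')
f=lambda q:(proj(W,q,True))/.64
print('lens pred px',f(LP))
p=observe()['ee_pos'];u=p+16*LZ;print('under now',u,'side px',proj(S,u),'lens',proj(S,LP))
delta(LP+104*LZ,pose(-LZ,LY))
cv2.imwrite('pics/w10.png',cv2.convertScaleAbs(cv2.resize(im,(800,600),interpolation=cv2.INTER_CUBIC),alpha=1.7))
E
```

```text
lens pred px [406.7259848  270.79914707]
under now [ 610.90225877 -219.27804137  240.49929252] side px [301.66436141  85.92155757] lens [289.24911071 114.52484867]
now 30.0 [ 617.049 -224.399  226.643] q [-0.383  0.172 -0.501  0.397 -0.156  0.274] open 0.6462887034013259 F [-1.481  0.253 -1.314]
slide [1.977 0.232 0.099] turn [-0.001 -0.003 -0.001]
```

View pics/w10.png

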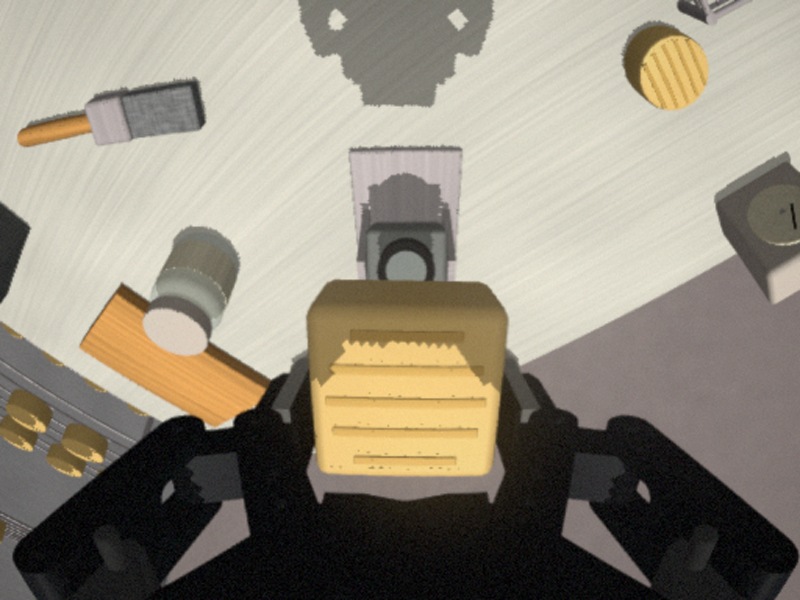

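The lens glass is at (405,268), against (407,271) predicted. Its housing and foot are square to the jaws, and the cheese is held straight. I'll use the corners of the cheese top to check its position in the hand.

```bash
python3 - <<'E'
from h import *
np.set_printoptions(precision=1,suppress=True)
W=np.load('W10.npy',allow_pickle=True).item();s=observe();R0=R.from_quat(s['ee_rot']);p=s['ee_pos']
print('cam tool',R0.inv().apply(W['xyz']-p))
C=np.array([-168.7,66.1,-.4]);Rc=R0.inv()*R.from_quat(W['orientation'])
for x in(-46,-52,-58):
    l=[]
    for uv in((309,308),(506,306),(494,473),(320,474),(310,360),(505,360)):
        _,v=ray(W,np.array(uv)*.64,True);v=R0.inv().apply(v);l.append((C+v*(x-C[0])/v[0])[1:])
    print(x,np.array(l).ravel())
delta(LP+104*LZ,pose(-LZ,LY))
E
```

```text
cam tool [-168.1   68.2    0.6]
-46 [ 30.6 -27.   31.2  28.  -25.4  28.9 -25.8 -27.8  14.9 -27.7  14.9  28.8]
-52 [ 32.3 -25.7  32.9  26.6 -21.   27.5 -21.3 -26.4  17.4 -26.3  17.4  27.4]
-58 [ 34.  -24.4  34.6  25.2 -16.5  26.  -16.8 -25.1  19.9 -25.   19.9  26. ]
now 30.0 [ 617.049 -224.399  226.643] q [-0.383  0.172 -0.501  0.397 -0.156  0.274] open 0.6462887034013259 F [-1.481  0.253 -1.314]
slide [1.977 0.232 0.099] turn [-0.001 -0.003 -0.001]
```

Request:
drive_tool(slide=[[0.2, 0.04, 0.02], [0.35, 0.05, 0.02], [0.4, 0.05, 0.01], [0.4, 0.04, 0], [0.3, 0, 0], [0.18, 0, 0], [0, 0, 0], [0, 0, 0]], turn=[[0, 0, 0], [0, 0, 0], [0, 0, 0], [0, 0, 0], [0, 0, 0], [0, 0, 0], [0, 0, 0], [0, 0, 0]], claw=[-0.3, -0.3, -0.3, -0.3, -0.3, -0.3, -0.3, -0.3])

```text
time: 30.67
ee_pos: [628.0, -230.7, 192.2]
ee_rot: [-0.455, 0.542, 0.125, 0.695]
contact_force: [0.3, 1.3, -1.1]
opening: 0.648
```

Request:
drive_tool(slide=[[0, 0, 0], [0, 0, 0], [0, 0, 0], [0, 0, 0], [0, 0, 0], [0, 0, 0], [0, 0, 0], [0, 0, 0]], turn=[[0, 0, 0], [0, 0, 0], [0, 0, 0], [0, 0, 0], [0, 0, 0], [0, 0, 0], [0, 0, 0], [0, 0, 0]], claw=[-0.3, -0.3, -0.3, -0.3, -0.3, -0.3, -0.3, -0.3])

```text
time: 31.33
ee_pos: [628.0, -230.8, 192.6]
ee_rot: [-0.455, 0.542, 0.125, 0.695]
contact_force: [-1.5, 0.1, -1.5]
opening: 0.644
```

```bash
python3 - <<'E'
from h import *
snapshot('side');snapshot('top')
delta(LP+107*LZ,pose(-LZ,LY))
S=camera_info('side');T=camera_info('top');u=observe()['ee_pos']+13*LZ;c=u+18*LZ
lx=np.cross(LY,LZ);d=u-LP;print('lens frame',d@lx,d@LY,d@LZ,'speed',np.abs(observe()['joint_velocities']).max())
for n,C in(('side',S),('top',T)):
    r=regions_of('brick_cheese',n); print(n,[(round(x['conf'],2),np.round(x['rect'])) for x in r[:3]],'pred',proj(C,c))
for r in regions_of('tag','top')[:2]: print('tag',r['conf'],r['rect'],'pred',proj(T,[475.6,-53,56]))
E
```

```text
now 31.4333 [ 628.028 -230.813  192.554] q [-0.387  0.23  -0.523  0.318 -0.153  0.268] open 0.6467802610668714 F [-0.468 -0.672 -1.539]
slide [ 0.037 -0.076 -0.01 ] turn [ 0.001 -0.002 -0.003]
lens frame -1.5213132674265637 0.20559749795901539 120.75050656131694 speed 0.0016565387532751668
side [(0.74, array([302.,  94.,  25.,  28.]))] pred [299.751  92.22 ]
top [(0.41, array([384., 143.,  30.,  14.]))] pred [377.075 151.651]
tag 0.96 [286.5, 238.9, 37.6, 37.9] pred [286.873 237.734]
tag 0.18 [383.6, 142.0, 27.2, 11.8] pred [286.873 237.734]
```

```bash
python3 -c "
from rig import *
print(sign_off())"
```

```text
the job is handed in; nothing more can be done
None
```

The tag is on the post, and I handed the job in at about 31 s while still holding the square cheese in front of the lens. No verdict came back, so the results below are my own checks.

**Tag:** It lies flat on the seat with the post through its hole. After release I measured the hole centre within about 2 mm of the post. The top camera later found the tag about 1 px from where it should be.

**Cheese:** The last check put the underside centre at about (-1.5, 0.2, 121) mm in the lens frame. The tool is aligned with the lens axis, two edges are level, and the arm was still with the grip holding.

**Disagreements and misses:**
- **Fingertips:** They stand about 20 mm farther back from the TCP than I had assumed. Three closings passed above the tag before the fourth gripped it.
- **Cheese in the hand:** The TCP height at the grip put its underside 16 mm behind the TCP, but the wrist picture suggested 10–12 mm. I used 13 mm, which leaves it well inside the 100–140 mm range.
- **Final pictures:** The side camera agreed with the predicted cheese position to about 3 px. The top camera's detection was low-confidence (0.41) and about 11 px off, probably because the hand hid part of the cheese.
- **Not re-checked:** I did not measure the round cheeses again after the lift, though the gripper felt no sign of touching them.

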